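# Centre the ball candle on its pedestal

## Task

The round ball candle has been set down off to one side of its terracotta pedestal. Centre it on the pedestal by nudging its side with light fingertip taps: do not pinch or lift it, and do not let it tip over or fall off. Leave the pedestal, the other candles and the rest of the goods where they are.

Things in the scene. Friction and masses are not known exactly. Their poses are not given: they have to be found in the camera images.
- ball_candle: Ball candle of plain cream wax, the only ball-shaped candle: a ball 70 mm across (radius 35 mm) with a small flat foot 30 mm across underneath, 67 mm tall without its 9 mm wick stub on top; about 0.16 kg, smooth on the clay. Origin at the centre of the foot's underside, z up through the wick. It stands on ball_stand, 15 to 27 mm off its middle, in any direction. Its widest girth is 32 mm above the foot; it rocks and can topple if hit hard.
- ball_center (a point): Centre of the ball of the ball candle, 32 mm above its foot.
- ball_stand: Terracotta pedestal under the ball candle: a round stand 60 mm high with a flat round top plate 94 mm across and 11 mm thick, a narrow stem and a foot 82 mm across; loose, 0.45 kg. Origin at the centre of its underside, z up. Its two neighbours are of the same make. Any of the three places among the goods may hold it.
- ball_stand_top (a point): Centre of the flat top face of the ball candle's pedestal, 60 mm above the table: the ball candle's foot belongs here.
- stand_b: Terracotta pedestal of the same make (60 mm high, top 94 mm across) carrying the thicker pillar candle. Leave alone. Origin at the centre of its underside.
- pillar_b: Thicker cream pillar candle, 56 mm across and 70 mm tall, standing centred on stand_b. Leave alone. Origin at the centre of its underside.
- stand_c: Terracotta pedestal of the same make (60 mm high, top 94 mm across) carrying the thinner pillar candle. Leave alone. Origin at the centre of its underside.
- pillar_c: Thinner cream pillar candle, 46 mm across and 50 mm tall, standing centred on stand_c. Leave alone. Origin at the centre of its underside.
- honey_jar: Closed glass honey jar, 58 mm across, 80 mm tall. Leave alone. Origin at the centre of its underside.
- pumpkin: Small ornamental pumpkin, about 80 mm across, 64 mm tall. Leave alone. Origin at the centre of its underside.
- tea_light: Small glass with a tea light in it, 58 mm across, 48 mm tall. Leave alone. Origin at the centre of its underside.
- round_tin: Closed round tin, 75 mm across, 44 mm tall. Leave alone. Origin at the centre of its underside.
Not all that is in view belongs to the job. What is shaped like the ball_stand but turquoise is not meant. Leave any blue look-alike of the ball_candle alone.

How it is judged:
By the outcome, as a careful person would: the job done as asked, in the order asked, and still so for the second after the job is handed in, with the robot touching nothing.
It also fails if it takes over 54 s, if anything falls off the work surface, if the arm or the gripper's body presses on something with over 40 N, if the wrist force passes 120 N, or if a joint passes its speed limit or range.

## Robot

A 6-joint arm with a two-finger parallel gripper is mounted at the origin on the work surface. World frame = base frame: x ahead of the robot, y to its left, z up, the work surface at z = 0. Lengths are in m, angles in rad, forces in N, time in s.
With the tool pointing down it reaches from about 0.3 to 0.85 m from the base axis. Payload 5.4 kg.
Tool frame: the origin (TCP) lies midway between the tips of the shut fingers; the grasp point (between the pads) lies 19 mm behind it (bot.tcp_to_grasp is the distance from the TCP to the grasp point, in m); y points along the fingers, z is the direction in which the jaws open and shut, and the axes are right-handed (so a half turn about y gives the same grasp; the last joint's range is limited). The gripper opens to 85 mm and grips with 20 to 120 N. Pads are 22 mm wide; open, the fingers measure 114 mm over their backs; the gripper's body (76 mm by 85 mm) begins 54 mm behind the grasp point. The pads swing forward as they close: fully open they stand 13 mm farther back than shut.
Start: joints at [1.004, 0.158, 1.597, -0, 1.386, -0.21], TCP at [0.201, 0.539, 0.231] pointing down, gripper open.
Joint ranges: [-2.91, 2.91], [-0.94, 2.29], [0.18, 2.7], [-1.29, 4.43], [0.17, 2.64], [-3, 3]. Speed limits (rad/s): [2.57, 2.57, 3.14, 3.14, 3.14, 3.14].

## Interface

Orientations are given as a unit quaternion [x, y, z, w].
In Python, from workcell import bot gives the robot as it stands. The module is installed in compiled form; this text tells all that it offers.
- The arm moves only by the tool jog_arm, never from a script. Its arguments are lists of equal length, an entry for each row: "claw": the finger opening in cm, from 0 to 8.54; "xyz": the shift along the tool's x, y, z in cm, a list of three; "turn": the turn about the tool's y in rad. A call has 1 to 12 rows; each row shifts and turns the pose as measured when the row begins, along the tool's axes as they then stand; what a row does not reach is not made up. A row lasts 1/10 s, in which the tool goes at most 50 mm and 8.59 degrees, less where a joint would pass 70% of its speed; a pose out of reach is approached as far as the arm can. A call is refused whole if a number of a shift passes 5 or a number of a turn 0.15, either way. A call with a gripper value outside its range is refused whole. The fingers move at their own pace and stop on an object; "newtons" is the grip in N (left out, the last holds). Time passes only in rows, so rows that do not move let the fingers close. It gives the time, the measured TCP pose, the force and the opening at its end, in the units of the state.
- bot.state(): the state, without advancing time (a new reading comes with each control period).
- bot.capture(name): name is "scene" or "side" or "wrist"; returns a dict with "color" (420x560x3 uint8, red, green, blue), "camera_matrix" (3x3 intrinsics, pixels), "extrinsics" (4x4, takes a point from camera to world coordinates); the wrist camera has in their place "mount" (4x4, takes a point from camera to tool coordinates, whose origin is the TCP and whose axes are the tool frame's). Camera axes: x right, y down, z forward; pixel columns grow to the right and rows downward; lengths in m; the calibration is good to about 2 mm. A picture is of the moment at which its call begins: read the wrist's pose just before it. There is no depth.
- bot.job_done(): hands the job in, once; it reports no verdict.
The state is a dict: "t": time; "qpos": joint angles; "joint_velocities": joint speeds; "joint_efforts": joint torques, N m; "tool_pos": TCP position; "orientation": TCP orientation; "contact_force": force on the tool from outside, world axes, zero at the start; "moment": the same for the moment, N m; "gripper_width": finger opening in m.
Only numpy, scipy, OpenCV 4.12 (cv2) and the standard library are available. Lean on these libraries where they do the work, as an engineer would, in place of code of your own. Each camera call takes 0.05 s, during which the arm holds its last target.

## Working session

There is one attempt and no reset: what is moved stays moved. The work goes in short steps, Python scripts to look and compute and a tool call to move; the robot and the scene stay as the last step left them, time stands still between calls to the robot, and variables do not carry over. Pictures are saved under pics/ and viewed, and the job is handed in when it is done.

Besides the shell and the picture viewer there is one more tool, called after "Emit:" as a command line: name --pt "numbers of a row" for each row, then --argument value for the rest. jog_arm: Moves the arm, as the interface text tells. Its arguments: {"type":"object","properties":{"claw":{"type":"array","items":{"type":"number"}},"xyz":{"type":"array","items":{"type":"array","items":{"type":"number"}}},"turn":{"type":"array","items":{"type":"number"}},"newtons":{"type":"number"}},"required":["claw","xyz","turn"]}

```bash
mkdir -p pics; python3 - <<'E'
from workcell import bot
import cv2
for n in ("scene","side","wrist"):
    c=bot.capture(n); cv2.imwrite(f"pics/{n}0.png",c["color"][:,:,::-1])
    print(n,c["camera_matrix"].round(1).tolist(),(c.get("extrinsics") if "extrinsics" in c else c["mount"]).round(4).tolist())
print(bot.state())
E
```

```text
scene [[386.6, 0.0, 279.2], [0.0, 386.6, 210.1], [0.0, 0.0, 1.0]] [[0.6767, 0.481, -0.5574, 0.9373], [0.7359, -0.4185, 0.5323, -0.3569], [0.0228, -0.7704, -0.6371, 0.5621], [0.0, 0.0, 0.0, 1.0]]
side [[520.5, 0.0, 277.9], [0.0, 520.5, 203.9], [0.0, 0.0, 1.0]] [[0.9047, -0.2892, 0.3129, 0.1324], [-0.426, -0.5938, 0.6826, -0.7482], [-0.0116, -0.7508, -0.6604, 0.8848], [0.0, 0.0, 0.0, 1.0]]
wrist [[304.5, 0.0, 281.6], [0.0, 304.5, 207.2], [0.0, 0.0, 1.0]] [[-0.0001, 0.9452, 0.3266, -0.085], [0.0006, -0.3266, 0.9452, -0.1432], [1.0, 0.0003, -0.0006, 0.0002], [0.0, 0.0, 0.0, 1.0]]
{'t': 0.15, 'qpos': array([ 1.00390304e+00,  1.58922192e-01,  1.59794301e+00, -1.95161496e-05,
        1.38616768e+00, -2.10096127e-01]), 'joint_velocities': array([-0.00063929, -0.00071254, -0.00617699, -0.00110634, -0.00131885,
       -0.00159939]), 'joint_efforts': array([ 1.02935872e-03, -3.96377850e+01, -3.31785321e+01, -3.24652665e-04,
        5.40841647e-03, -1.49631620e-05]), 'tool_pos': array([0.20060632, 0.53838512, 0.23053299]), 'orientation': array([ 0.69635825, -0.1256641 ,  0.12529089, -0.69541061]), 'contact_force': array([0.32532582, 0.39393014, 0.73719215]), 'moment': array([-0.00581539, -0.01247139,  0.06554431]), 'gripper_width': 0.0855004520358669}
```

View pics/scene0.png

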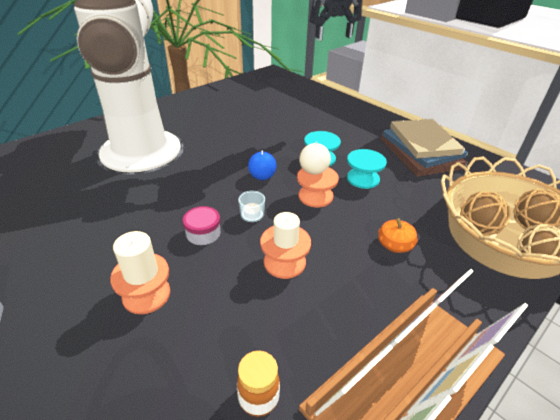

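View pics/side0.png

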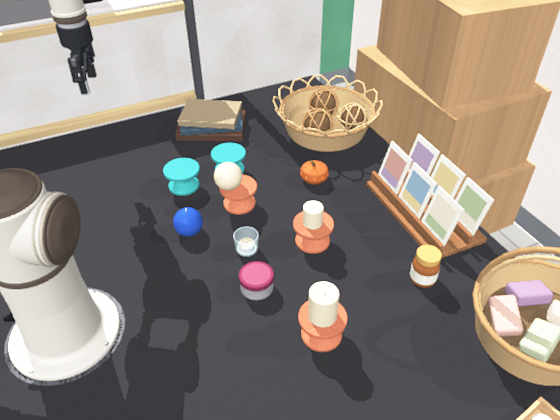

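View pics/wrist0.png

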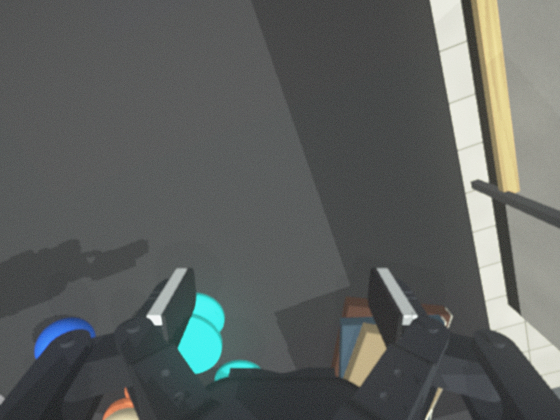

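The cream ball on the terracotta pedestal is at scene (315,158) and side (228,176). The blue ball at scene (262,165) and the turquoise stands are look-alikes. I'll enlarge both views to confirm and measure.

```bash
python3 - <<'E'
import cv2,numpy as np
a=cv2.imread("pics/scene0.png")[125:215,265:390]; b=cv2.imread("pics/side0.png")[140:225,155:275]
a=cv2.resize(a,None,fx=6,fy=6,interpolation=cv2.INTER_CUBIC);b=cv2.resize(b,None,fx=6,fy=6,interpolation=cv2.INTER_CUBIC)
cv2.imwrite("pics/cs.png",a);cv2.imwrite("pics/cd.png",b)
E
```

```text
(no output)
```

View pics/cs.png

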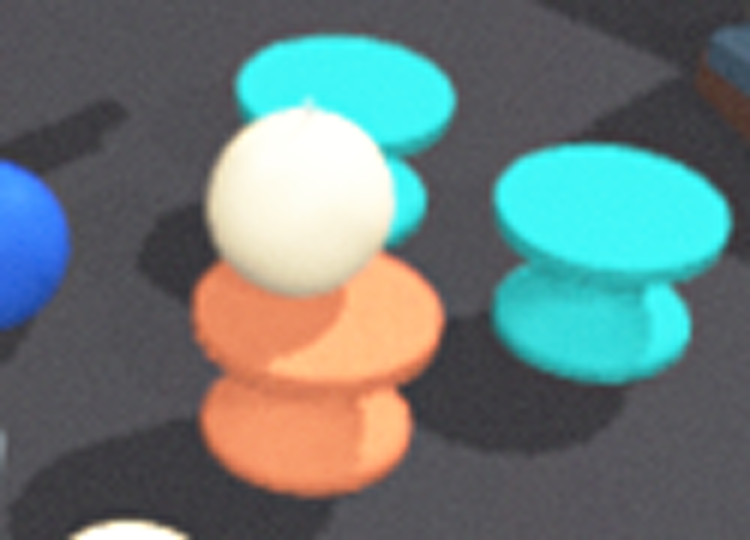

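View pics/cd.png

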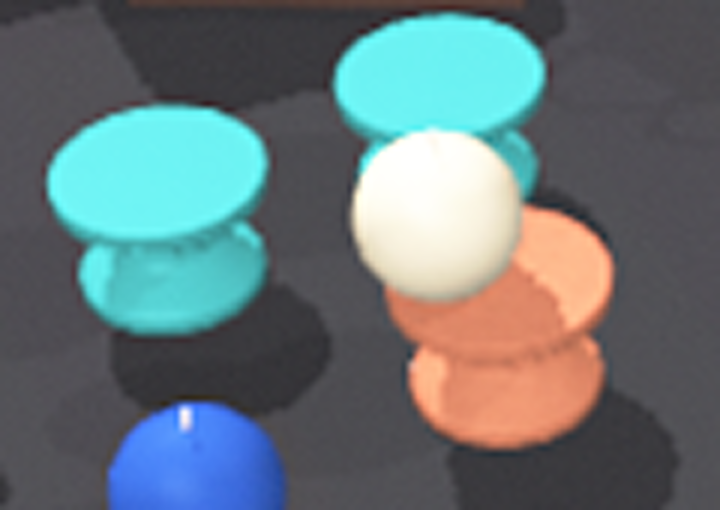

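```bash
cat > est.py <<'E'
import numpy as np,cv2
from scipy.optimize import least_squares
from scipy.spatial.transform import Rotation as R
def proj(c,P):
    E=c["extrinsics"];K=c["camera_matrix"];q=(P-E[:3,3])@E[:3,:3]
    q=q@K.T; return q[:,:2]/q[:,2:]
def masks(img):
    h=cv2.cvtColor(img,cv2.COLOR_RGB2HSV);H,S,V=[h[:,:,i].astype(int) for i in range(3)]
    terra=((H<14)|(H>174))&(S>100)&(V>110)
    cream=(S<85)&(V>130)
    return terra.astype(np.uint8),cream.astype(np.uint8)
t=np.linspace(0,2*np.pi,180)
def circ(x,y,z,r): return np.c_[x+r*np.cos(t),y+r*np.sin(t),0*t+z]
def poly(c,P,s):
    m=np.zeros((420*s,560*s),np.uint8); h=cv2.convexHull((proj(c,P)*s+ (s-1)/2).astype(np.float32)).round().astype(np.int32)
    cv2.fillConvexPoly(m,h,1); return m
u=R.random(1,random_state=0)
g=np.random.default_rng(0).normal(size=(3000,3)); g/=np.linalg.norm(g,axis=1)[:,None]
def ballfit(c,guess):
    # silhouette contour -> centre with given z=.092 plane (x,y)
    T,C=masks(c["color"])
    uv=proj(c,np.array([[*guess,.092]]))[0]
    n,l,st,ce=cv2.connectedComponentsWithStats(C)
    i=min(range(1,n),key=lambda k:np.hypot(*(ce[k]-uv))+(1e3 if st[k,4]<150 else 0))
    m=(l==i).astype(np.uint8)
    return m
def ray(c,uv,z):
    E=c["extrinsics"];d=E[:3,:3]@np.linalg.inv(c["camera_matrix"])@np.array([*uv,1]);o=E[:3,3]
    return (o+d*(z-o[2])/d[2])[:2]
E
python3 - <<'E'
from est import *
from workcell import bot
import pickle
cs={n:bot.capture(n) for n in("scene","side")}
pickle.dump(cs,open("c0.pkl","wb"))
uv={"scene":((265+300/6,125+201/6),(265+318/6,125+318/6)),"side":((155+437/6,140+214/6),(155+500/6,140+282/6))}
for n,c in cs.items():
    print(n,"ball",ray(c,uv[n][0],.092),"stand top",ray(c,uv[n][1],.060))
    T,C=masks(c["color"]); im=c["color"][:,:,::-1].copy(); im[T>0]=(0,255,0); im[C>0]=(255,0,255)
    x,y=map(int,uv[n][1]); cv2.imwrite(f"pics/m_{n}.png",cv2.resize(im[y-55:y+35,x-50:x+50],None,fx=5,fy=5,interpolation=0))
E
```

```text
scene ball [0.44363334 0.22287996] stand top [0.4717104  0.20684918]
side ball [0.44205166 0.22051261] stand top [0.4616619  0.20535467]
```

```bash
python3 -c "
import cv2,numpy as np
a=cv2.imread('pics/m_scene.png');b=cv2.imread('pics/m_side.png');cv2.imwrite('pics/m2.png',cv2.resize(np.hstack([a,b]),None,fx=.8,fy=.8,interpolation=0))"
```

```text
(no output)
```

View pics/m2.png

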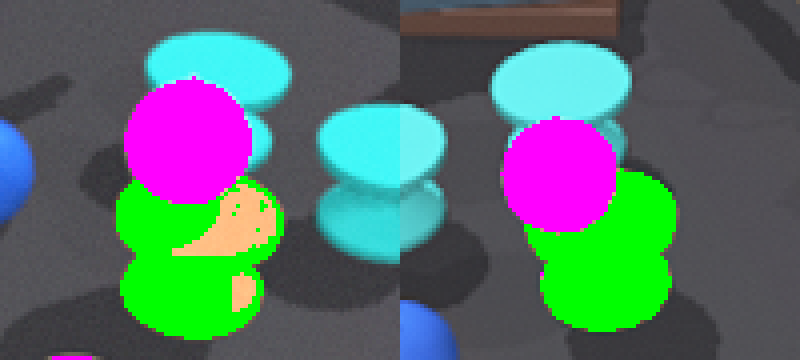

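```bash
cat >> est.py <<'E'
def masks(img):
    h=cv2.cvtColor(img,cv2.COLOR_RGB2HSV);H,S,V=[h[:,:,i].astype(int) for i in range(3)]
    terra=((H<14)|(H>172))&(S>90)&(V>100)
    cream=(S<80)&(V>130)
    return terra.astype(np.uint8),cream.astype(np.uint8)
S=4
def comp(m,uv,mn=100):
    n,l,st,ce=cv2.connectedComponentsWithStats(m)
    i=min(range(1,n),key=lambda k:np.hypot(*(ce[k]-uv))+(1e3 if st[k,4]<mn else 0))
    return (l==i)
def up(m): return cv2.resize(m.astype(np.float32),None,fx=S,fy=S,interpolation=cv2.INTER_LINEAR)>.5
def fit2(f,x0,step=.002):
    from scipy.optimize import minimize
    r=minimize(f,x0,method="Nelder-Mead",options=dict(initial_simplex=[x0,[x0[0]+3*step,x0[1]],[x0[0],x0[1]+3*step]],xatol=1e-4,fatol=1)); return r.x,r.fun
def standm(c,p):
    return poly(c,np.r_[circ(*p,.049,.047),circ(*p,.060,.047)],S)|poly(c,np.r_[circ(*p,0,.041),circ(*p,.008,.041)],S)|poly(c,np.r_[circ(*p,0,.02),circ(*p,.05,.02)],S)
def fit_stand(c,p0,hide=None):
    T,C=masks(c["color"]); Tm=up(comp(T,proj(c,np.array([[*p0,.04]]))[0]))
    ign=up(cv2.dilate(C,np.ones((3,3)))) if hide is None else hide
    return fit2(lambda p:np.sum((Tm!=(standm(c,p)>0))&~ign),p0)
def fit_ball(c,p0,ign=None):
    T,C=masks(c["color"]); C=cv2.morphologyEx(C,cv2.MORPH_OPEN,np.ones((5,5),np.uint8))
    m=up(comp(C,proj(c,np.array([[*p0,.092]]))[0]))
    f=lambda p:np.sum((m!=(poly(c,.035*g+[*p,.092],S)>0))&(True if ign is None else ~ign))
    return fit2(f,p0)
E
python3 - <<'E'
from est import *
import pickle
cs=pickle.load(open("c0.pkl","rb"))
for n,c in cs.items():
    s,e=fit_stand(c,[.465,.206]); b,eb=fit_ball(c,[.443,.221])
    print(n,"stand",s.round(4),e/16,"ball",b.round(4),eb/16,"off mm",((b-s)*1e3).round(1),np.hypot(*(b-s)))
    im=cv2.resize(c["color"][:,:,::-1],None,fx=S,fy=S,interpolation=2)
    for m,col in((standm(c,s),(0,255,0)),(poly(c,.035*g+[*b,.092],S),(255,0,0))):
        cv2.drawContours(im,cv2.findContours(m,0,1)[0],-1,col,1)
    x,y=(proj(c,np.array([[*s,.06]]))[0]*S).astype(int); cv2.imwrite(f"pics/f_{n}.png",im[y-220:y+160,x-200:x+200])
a=[cv2.imread(f'pics/f_{n}.png') for n in cs]; cv2.imwrite('pics/f2.png',np.hstack(a))
E
```

```text
scene stand [0.464  0.2131] 330.1875 ball [0.4417 0.2234] 24.5 off mm [-22.4  10.3] 0.024608338018158347
side stand [0.4626 0.2122] 26.25 ball [0.4419 0.2223] 21.1875 off mm [-20.8  10.1] 0.0230902010429415
```

View pics/f2.png

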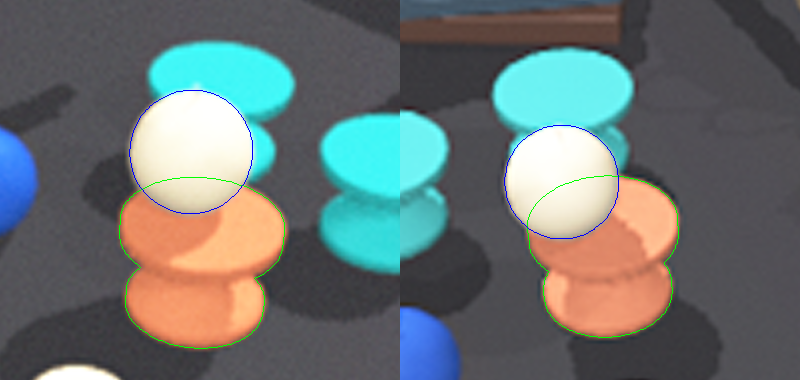

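```bash
python3 - <<'E'
from est import *
import pickle
from workcell import bot
cs=pickle.load(open("c0.pkl","rb"))
for n,L in {"scene":[("blue",(262,165),.03),("turqR",(367,160),.06),("turqL",(322,143),.06),("tea",(252,200),.04),("pilc",(286,242),.06)],"side":[("blue",(188,221),.03),("turqL",(182,171),.06),("turqR",(229,155),.06),("tea",(246,236),.04),("pilc",(313,224),.06)]}.items():
    for k,uv,z in L: print(n,k,ray(cs[n],uv,z).round(3))
s=bot.state(); M=R.from_quat(s["orientation"]).as_matrix(); print(M.round(3),s["tool_pos"],s["t"])
E
```

```text
scene blue [0.313 0.175]
scene turqR [0.498 0.354]
scene turqL [0.37  0.331]
scene tea [0.416 0.058]
scene pilc [0.575 0.009]
side blue [0.317 0.174]
side turqL [0.355 0.33 ]
side turqR [0.49  0.342]
side tea [0.419 0.056]
side pilc [0.566 0.006]
[[ 0.937 -0.     0.349]
 [-0.349 -0.001  0.937]
 [-0.    -1.    -0.001]] [0.20071121 0.53852043 0.23082377] 0.25
```

Emit:
jog_arm --claw '[0, 0, 0, 0, 0, 0, 0, 0, 0, 0, 0]' --pt "0 0 0" --pt "2.9 0 -1.8" --pt "2.9 0 -1.8" --pt "2.9 0 -1.8" --pt "2.9 0 -1.8" --pt "2.9 0 -1.8" --pt "2.9 0 -1.8" --pt "2.9 0 -1.8" --pt "2.9 0 -1.8" --pt "2.9 0 -1.8" --pt "0 0 0" --turn '[0.087, 0, 0, 0, 0, 0, 0, 0, 0, 0, 0]'

```text
t: 1.35
tool_pos: [0.3709, 0.2703, 0.2297]
orientation: [0.69, -0.155, 0.156, -0.689]
contact_force: [-0.4, 1.1, 1.6]
gripper_width: 0.0001
```

Emit:
jog_arm --claw '[0, 0, 0, 0, 0, 0, 0, 0]' --pt "2.2 0 -1.2" --pt "0 3 0" --pt "0 3 0" --pt "0 3 0" --pt "0 3 0" --pt "0 2 0" --pt "0 1 0" --pt "0 0 0" --turn '[0, 0, 0, 0, 0, 0, 0, 0]'

```text
t: 2.15
tool_pos: [0.3859, 0.2533, 0.0764]
orientation: [-0.688, 0.155, -0.157, 0.691]
contact_force: [-0.3, -0.0, 0.6]
gripper_width: 0.0
```

```bash
cat > look.py <<'E'
from est import *
import sys
from workcell import bot
def run(tag,sp=None,b0=(.442,.223),stand=True):
    st=bot.state(); print(st["t"],st["tool_pos"].round(4),st["contact_force"].round(2))
    M=R.from_quat(st["orientation"]).as_matrix(); ims=[]
    for n in("scene","side"):
        c=bot.capture(n); im=cv2.resize(c["color"][:,:,::-1],None,fx=S,fy=S,interpolation=2)
        s,e=fit_stand(c,[.4633,.2127]); b,eb=fit_ball(c,list(b0)); d=(b-s)*1e3
        print(n,"stand",s.round(4),e/16,"ball",b.round(4),eb/16,"off",d.round(1),"correction tool x,z mm",(-d@M[:2,0]).round(1),(-d@M[:2,2]).round(1))
        for m,col in((standm(c,s),(0,255,0)),(poly(c,.035*g+[*b,.092],S),(255,0,0))):
            cv2.drawContours(im,cv2.findContours(m,0,1)[0],-1,col,1)
        x,y=(proj(c,np.array([[*s,.06]]))[0]*S).astype(int); ims.append(im[y-240:y+160,x-200:x+200])
    cv2.imwrite(f"pics/{tag}.png",np.hstack(ims))
if __name__=="__main__": run(sys.argv[1],b0=[float(v) for v in sys.argv[2:4]] if len(sys.argv)>2 else (.442,.223))
E
python3 look.py l1
```

```text
2.15 [0.3859 0.2533 0.0764] [-0.32 -0.03  0.61]
scene stand [0.4641 0.2131] 69.375 ball [0.4416 0.2236] 27.8125 off [-22.5  10.4] correction tool x,z mm 24.8 0.2
side stand [0.4627 0.2122] 26.9375 ball [0.4419 0.2223] 21.1875 off [-20.8  10.1] correction tool x,z mm 23.1 -0.2
```

View pics/l1.png

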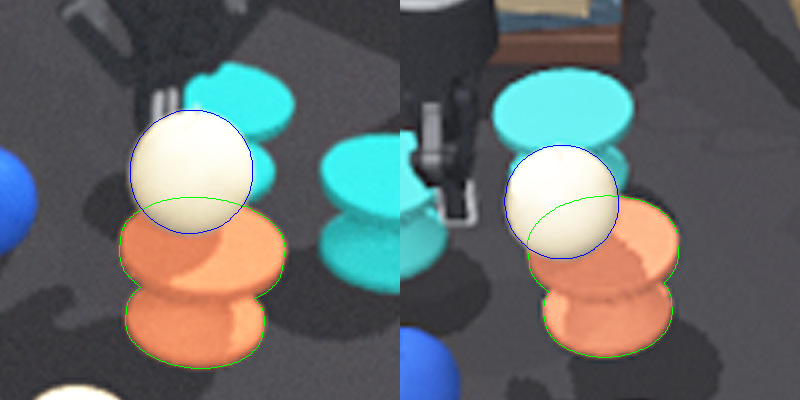

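Emit:
jog_arm --claw '[0, 0, 0, 0, 0, 0, 0, 0, 0, 0, 0, 0]' --pt "0 0 -0.35" --pt "0.6 0 0" --pt "0.5 0 0" --pt "0.2 0 0" --pt "0.2 0 0" --pt "0.2 0 0" --pt "0.2 0 0" --pt "0.2 0 0" --pt "0.2 0 0" --pt "0.1 0 0" --pt "0 0 0" --pt "0 0 0" --turn '[0, 0, 0, 0, 0, 0, 0, 0, 0, 0, 0, 0]'

```text
t: 3.45
tool_pos: [0.4124, 0.2402, 0.0827]
orientation: [-0.686, 0.152, -0.16, 0.693]
contact_force: [-1.0, 0.5, 0.3]
gripper_width: 0.0
```

```bash
python3 look.py l2
```

```text
3.45 [0.4124 0.2402 0.0827] [-0.97  0.51  0.27]
scene stand [0.4641 0.2133] 72.0 ball [0.4504 0.2192] 23.9375 off [-13.7   5.9] correction tool x,z mm 14.9 0.6
side stand [0.4626 0.2123] 27.1875 ball [0.4508 0.218 ] 35.3125 off [-11.9   5.7] correction tool x,z mm 13.2 -0.0
```

View pics/l2.png

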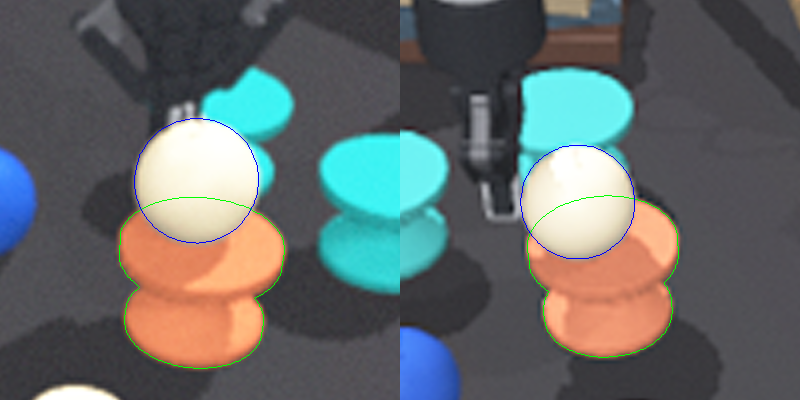

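Emit:
jog_arm --claw '[0, 0, 0, 0, 0, 0, 0, 0, 0, 0]' --pt "-0.5 0.3 0" --pt "0 0.4 0" --pt "0.3 0.06 0" --pt "0.2 0.06 0" --pt "0.2 0.06 0" --pt "0.2 0.06 0" --pt "0.2 0.06 0" --pt "0.1 0.05 0" --pt "0 0 0" --pt "0 0 0" --turn '[0, 0, 0, 0, 0, 0, 0, 0, 0, 0]'

```text
t: 4.55
tool_pos: [0.4193, 0.237, 0.0712]
orientation: [-0.686, 0.152, -0.16, 0.693]
contact_force: [-1.1, 0.5, 0.3]
gripper_width: -0.0004
```

```bash
python3 look.py l3 .455 .217
```

```text
4.55 [0.4193 0.237  0.0712] [-1.05  0.48  0.31]
scene stand [0.4636 0.2135] 48.25 ball [0.4581 0.2162] 20.5625 off [-5.6  2.7] correction tool x,z mm 6.2 -0.0
side stand [0.4624 0.2117] 26.125 ball [0.4574 0.2148] 32.3125 off [-5.   3.1] correction tool x,z mm 5.8 -0.7
```

View pics/l3.png

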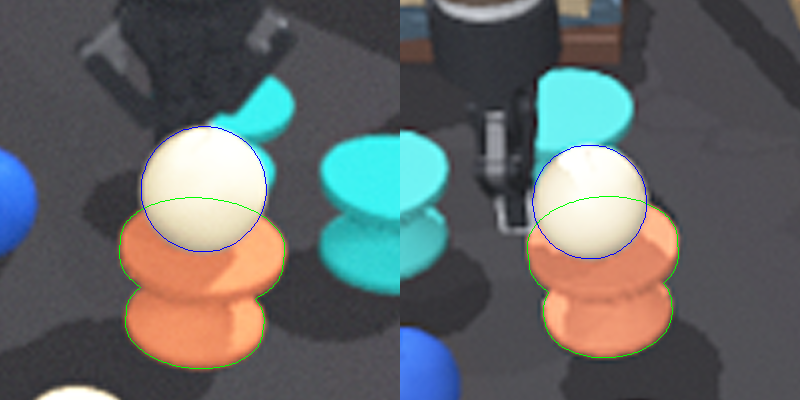

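Emit:
jog_arm --claw '[0, 0, 0, 0, 0, 0]' --pt "0.1 0 0" --pt "0.1 0 0" --pt "0.1 0 0" --pt "0.1 0 0" --pt "0 0 0" --pt "0 0 0" --turn '[0, 0, 0, 0, 0, 0]'

```text
t: 5.25
tool_pos: [0.4232, 0.2352, 0.0713]
orientation: [-0.686, 0.152, -0.16, 0.693]
contact_force: [-0.6, 0.1, 0.4]
gripper_width: 0.0002
```

```bash
python3 look.py l4 .461 .215
```

```text
5.25 [0.4232 0.2352 0.0713] [-0.57  0.09  0.35]
scene stand [0.4641 0.2131] 48.625 ball [0.462  0.2146] 22.625 off [-2.1  1.5] correction tool x,z mm 2.5 -0.4
side stand [0.4626 0.2121] 25.75 ball [0.462  0.2132] 32.625 off [-0.6  1. ] correction tool x,z mm 1.0 -0.7
```

Emit:
jog_arm --claw '[0, 0, 0, 0, 0, 0, 0]' --pt "0.12 0 0" --pt "0 0 0" --pt "0 0 0" --pt "-1 0 0" --pt "-2 0 0" --pt "-2 0 0" --pt "0 0 0" --turn '[0, 0, 0, 0, 0, 0, 0]'

```text
t: 6.05
tool_pos: [0.377, 0.257, 0.0708]
orientation: [-0.686, 0.152, -0.161, 0.693]
contact_force: [0.6, 0.4, -0.4]
gripper_width: -0.0001
```

```bash
python3 look.py l5 .462 .214
```

```text
6.05 [0.377  0.257  0.0708] [ 0.61  0.4  -0.43]
scene stand [0.464 0.213] 55.4375 ball [0.4623 0.2147] 27.1875 off [-1.6  1.6] correction tool x,z mm 2.2 -0.8
side stand [0.4626 0.2122] 27.1875 ball [0.4629 0.2127] 24.125 off [0.3 0.4] correction tool x,z mm -0.1 -0.5
```

View pics/l5.png

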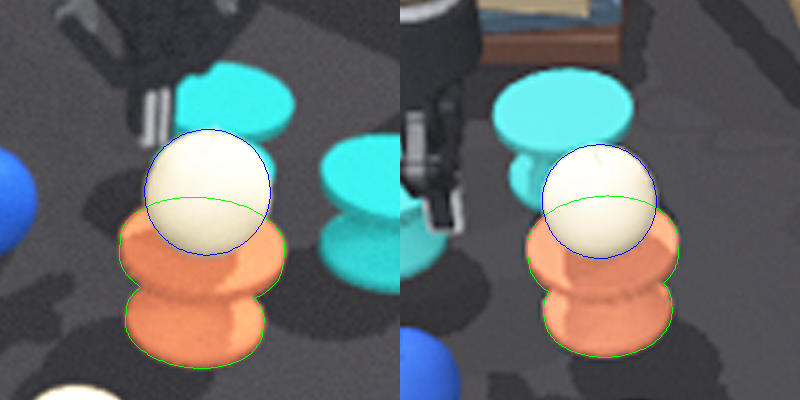

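```bash
python3 - <<'E'
from est import *
from workcell import bot
for n in("scene","side"):
    c=bot.capture(n); T,C=masks(c["color"])
    px={"scene":[("b",(136,259),.056,.070,(140,278)),("c",(287,231),.046,.050,(286,242))],"side":[("b",(323,305),.056,.070,(322,320)),("c",(313,214),.046,.050,(313,224))]}[n]
    for k,uv,dm,h,us in px:
        p0=ray(c,us,.06); s,e=fit_stand(c,list(p0))
        m=up(cv2.morphologyEx(comp(C,uv),cv2.MORPH_OPEN,np.ones((5,5)))if 0 else comp(cv2.morphologyEx(C,cv2.MORPH_OPEN,np.ones((5,5),np.uint8)),uv))
        f=lambda p:np.sum(m!=(poly(c,np.r_[circ(*p,.06,dm/2),circ(*p,.06+h,dm/2)],S)>0))
        b,eb=fit2(f,list(s)); print(n,k,s.round(4),e/16,b.round(4),eb/16,((b-s)*1e3).round(1))
E
```

```text
scene b [ 0.4635 -0.2272] 78.6875 [ 0.4637 -0.225 ] 79.125 [0.2 2.1]
scene c [0.5701 0.0116] 246.375 [0.5686 0.0141] 42.1875 [-1.6  2.4]
side b [ 0.4615 -0.2279] 29.0625 [ 0.4614 -0.2259] 53.1875 [-0.   2.1]
side c [0.5685 0.0106] 23.4375 [0.5673 0.0125] 28.875 [-1.2  1.9]
```

```bash
python3 - <<'E'
from est import *
from workcell import bot
c=bot.capture("side"); Z=10
ims=[]
im=cv2.resize(c["color"][:,:,::-1],None,fx=S*2,fy=S*2,interpolation=2)
def dr(P,col): cv2.polylines(im,[((proj(c,P)+.5)*8-.5).round().astype(np.int32)],True,col,1)
for s in((.4615,-.2279),(.5685,.0106),(.4626,.2122)):
    for z,r in((.06,.047),(.049,.047),(0,.041)): dr(circ(*s,z,r),(0,255,0))
for s,d,h in(((.4615,-.2279),.056,.07),((.5685,.0106),.046,.05)):
    for z in(.06,.06+h): dr(circ(*s,z,d/2),(255,0,0))
for s in((.4615,-.2279),(.5685,.0106)):
    x,y=(proj(c,np.array([[*s,.06]]))[0]*8).astype(int); ims.append(im[y-330:y+270,x-200:x+200])
cv2.imwrite("pics/pil.png",np.hstack(ims))
E
```

```text
(no output)
```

View pics/pil.png

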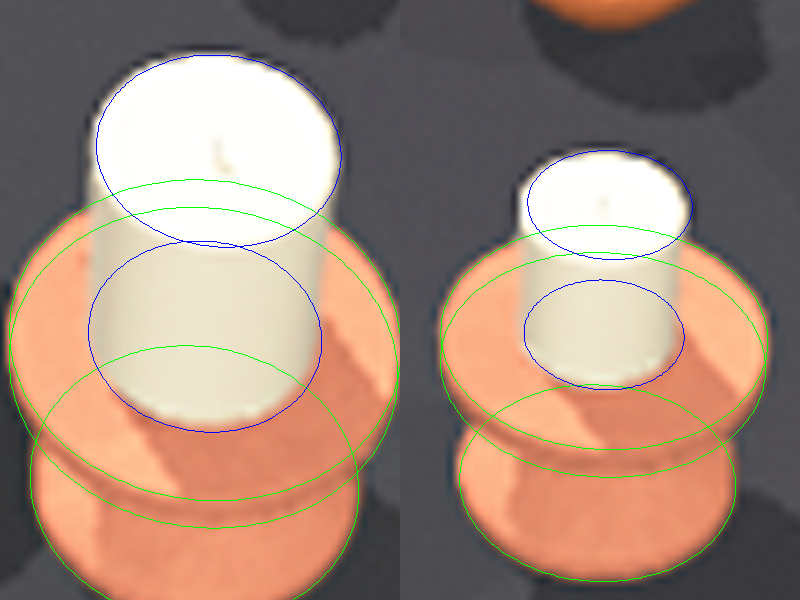

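Emit:
jog_arm --claw '[0, 0, 0, 0, 0, 0, 0, 0, 0, 0, 0, 0]' --pt "0 -4 0" --pt "0 -4 0" --pt "0 -4 0" --pt "0 -2 0" --pt "3 0 0" --pt "3 0 0" --pt "3 0 0" --pt "3 0 0" --pt "3 0 0" --pt "3 0 0" --pt "0 0 0" --pt "0 0 0" --turn '[0, 0, 0, 0, 0, 0, 0, 0, 0, 0, 0, 0]'

```text
t: 7.5
tool_pos: [0.5525, 0.1684, 0.2213]
orientation: [-0.685, 0.153, -0.167, 0.693]
contact_force: [-0.3, -0.2, -0.7]
gripper_width: 0.0001
```

```bash
cat > wl.py <<'E'
from est import *
import sys
from workcell import bot
def wcap():
    st=bot.state(); c=bot.capture("wrist"); A=np.eye(4);A[:3,:3]=R.from_quat(st["orientation"]).as_matrix();A[:3,3]=st["tool_pos"]
    c["extrinsics"]=A@c["mount"]; return st,c
if __name__=="__main__":
    st,c=wcap(); print(st["t"],st["tool_pos"],c["extrinsics"][:3,3])
    cv2.imwrite(f"pics/{sys.argv[1]}.png",c["color"][:,:,::-1])
E
python3 wl.py w1
```

```text
7.5 [0.552461   0.16843513 0.22128421] [0.47309408 0.20508093 0.36298512]
```

View pics/w1.png

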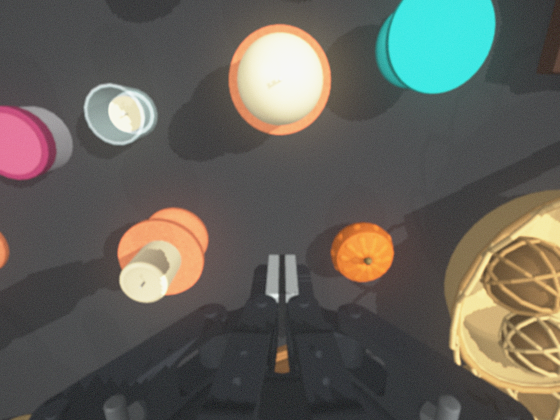

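Wrist view from nearly above: the ball is at (280,78) inside its terracotta plate ring at (280,79). I'll fit both in this view.

```bash
cat > wf.py <<'E'
from wl import *
st,c=wcap(); print(st["t"])
h=cv2.cvtColor(c["color"],cv2.COLOR_RGB2HSV);H,Sa,V=[h[:,:,i].astype(int) for i in range(3)]
x0=[.463,.213]; uv=proj(c,np.array([[*x0,.06]]))[0]
yy,xx=np.mgrid[:420,:560]; near=np.hypot(xx-uv[0],yy-uv[1])<75
terra=((H<14)|(H>172))&(Sa>95)&(V>100); cream=(H>12)&(H<45)&(Sa<110)&(V>110)
un=up(comp(((terra|cream)&near).astype(np.uint8),uv))
bl=up(cv2.morphologyEx(comp((cream&near).astype(np.uint8),uv).astype(np.uint8),cv2.MORPH_OPEN,np.ones((5,5),np.uint8)))
ball=lambda p:poly(c,.035*g+[*p,.092],S)
b,eb=fit2(lambda p:np.sum(bl!=(ball(p)>0)),x0)
s,e=fit2(lambda p:np.sum(un!=((standm(c,p)|ball(b))>0)),x0)
M=R.from_quat(st["orientation"]).as_matrix();d=(b-s)*1e3
print("ball",b.round(4),eb/16,"stand",s.round(4),e/16,"off",d.round(2),"corr x,z",(-d@M[:2,0]).round(2),(-d@M[:2,2]).round(2))
im=cv2.resize(c["color"][:,:,::-1],None,fx=S,fy=S,interpolation=2)
for m,col in((standm(c,s),(0,255,0)),(ball(b),(255,0,0)),(un.astype(np.uint8),(255,0,255)),(bl.astype(np.uint8),(255,255,0))):
    cv2.drawContours(im,cv2.findContours(m,0,1)[0],-1,col,1)
x,y=(uv*S).astype(int); y=max(y,260); x=min(x,1900);cv2.imwrite(f"pics/{sys.argv[1]}.png",im[y-260:y+260,x-300:x+300])
E
python3 wf.py w1f
```

```text
7.55
ball [0.4634 0.213 ] 86.5 stand [0.4632 0.2129] 983.75 off [0.21 0.08] corr x,z -0.16 -0.17
```

View pics/w1f.png

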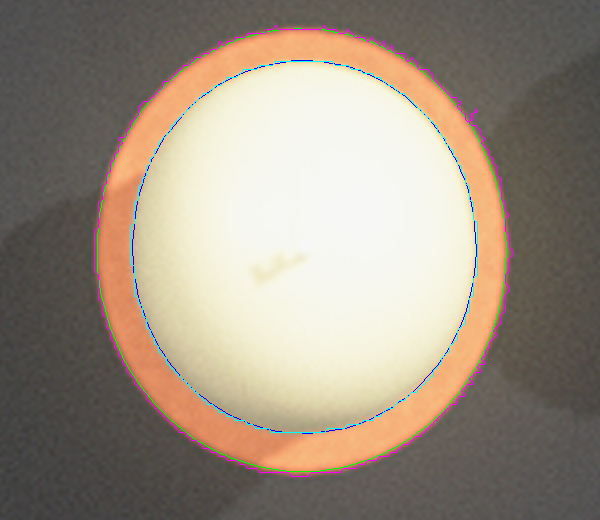

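```bash
python3 -c "
from workcell import bot
print(bot.state()['joint_velocities'].round(4)); print(bot.job_done())"
```

```text
[ 0.0138 -0.0132  0.0129  0.0035  0.0028 -0.0001]
the job is handed in; nothing more can be done
None
```

The ball candle is now centred on its terracotta pedestal to within about 1–2 mm, and the job is handed in at about 7.6 s of the 54 s allowed. I nudged it about 24 mm with a few slow pushes of the shut fingertips near its girth. It stayed upright, and measured contact forces were about 1 N.

**Centring checks:** the last measurements disagree slightly:
- **Wrist camera, from nearly above:** the ball is 0.2 mm off the pedestal's centre. I trusted this one most.
- **Side camera:** 0.5 mm off.
- **Scene camera:** about 2.2 mm off. Measured the same way, the supposedly centred pillar candles also came out about 2 mm off in both the side and scene views. I therefore put most of this figure down to calibration.

**Other goods:** the pedestal's measured position stayed the same to within 0.1 mm between the first and last fixed-camera fits. I sent the arm only over or around the other goods. I did not re-measure all of them, but nothing looked disturbed in the last views. The gripper was raised clear of everything at hand-in.

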